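Post an empty spice jar through the sprung flap of the returns box

TASK

The dark-capped spice jar is empty and goes back to the refill shop. Lift it out of the wooden drawer insert by its middle, lay it along the middle of the twin-rail rest and let go; then take it again by one end, push it through the green sprung flap of the white returns box so that it lies wholly inside, and let the flap close behind it. Leave the yellow-capped jar in the insert and do not knock over or shift the pepper mill or the artichoke.

Things in the scene. Friction and masses are not known exactly. Their poses are not given: they have to be found in the camera images.
- dark_jar_mid (a point): Middle of the dark jar: glass spice jar with a black cap and a dark label, a cylinder 105 mm long and 41 mm in diameter, 0.11 kg, lying on its side. This point lies on its axis half-way along; its z axis runs along the jar towards the cap (52.5 mm to either end).
- yellow_jar_mid (a point): Middle of the other spice jar, with a yellow cap and a blue label, 96 mm long, 42 mm in diameter, lying in the other lane of the insert; z axis along the jar towards the cap. It stays there.
- insert: Light wooden drawer insert, fixed, 125 (x) by 158 mm (y), 48 high; origin under its centre. Two lanes along x at y = -42 and +42 mm (either jar in either). A jar lies with its middle 31 mm above the worktop, its ends (27 to 30 mm each) boxed in by 48 mm walls; only the middle 48 mm of its length is free at both sides for fingers, 40 mm clear, over a base plate 6 mm thick.
- rest_top (a point): Middle of the twin-rail rest, a fixed dark wooden stand, 96 (x) by 64 mm (y), with two steel rails along x, 90 mm long, 10 thick, 26 apart. The point is 55 mm above the worktop: the middle of a jar's axis when laid centrally along the rails. Rail tops are 38 mm high and the rails narrower than the jar, so fingers can go down past its sides at the middle or an end.
- returns_box: White returns box, fixed, 182 mm deep (x), 132 wide (y), roof 153 high with a thin carrying handle to 167. Origin on the worktop under the middle of its front; x runs level into the box, z up. Front upright to the sill; above it the opening leans back to the flap's hinge. Right behind the sill it drops to a rubber floor 10 mm over the worktop; a jar lying there clears the flap's swing.
- box_sill (a point): Middle of the sill, the lower edge of the opening, 80 mm above the worktop; axes as the box (x level inwards). The opening's upper edge, the flap's hinge, is 65 mm farther in (x) and 67 mm higher; the opening is 118 mm wide inside. Roof only behind the hinge, so fingers from above can pass the sill. A jar let go with both ends past the sill falls in; it may drop those 60 mm.
- returns_flap (a joint): Green flap hung from the upper edge of the opening, 114 mm wide, 88 mm long: 0 = closed (leaning, lower edge just above the sill), grows to 2.3 rad as it swings inwards and up. A light spring shuts it (about 0.04 to 0.1 N m: up to 2 N at its edge), slowed by a damper: it takes about 2 s to close.
- pepper_mill: Dark wooden pepper mill, 58 mm wide, 170 mm tall, standing loose behind the insert; origin at its foot. Leave alone.
- artichoke_2: Green artichoke, about 70 mm, lying loose left of the returns box; origin at its foot. Leave alone.
There are look-alikes about, which are no part of the job. Leave any orange or red look-alike of the part that bears dark_jar_mid alone.

How it is judged:
By the outcome, as a careful person would: the job done as asked, in the order asked, and still so for the second after the job is handed in, with the robot touching nothing.
It also fails if it takes over 54 s, if anything falls off the work surface, if the arm or the gripper's body presses on something with over 40 N, if the wrist force passes 120 N, or if a joint passes its speed limit or range.

ROBOT

A 6-joint arm with a two-finger parallel gripper is mounted at the origin on a cart in front of the work surface, level with it; the furniture and walls round the work are solid. World frame = base frame: x ahead of the robot, y to its left, z up, the work surface at z = 0. Lengths are in m, angles in rad, forces in N, time in s.
With the tool pointing down it reaches from about 0.3 to 0.775 m from the base axis. Payload 14.6 kg.
Tool frame: the origin (TCP) lies at the centre of the arm's flange, where the gripper is bolted on; the fingertips stand 199 mm ahead of it and the grasp point (between the pads) lies 180 mm ahead of it; z points along the fingers, y is the line along which they close (so a half turn about z gives the same grasp; the last joint's range is limited). The gripper opens to 94 mm and grips with 3 to 60 N. Pads are 16 mm wide; open, the fingers measure 119 mm over their backs; the gripper's body (75 mm by 177 mm) begins 78 mm behind the grasp point.
Start: joints at [1.037, 0.3, 1.521, -0, 1.321, -0.067], TCP at [0.248, 0.491, 0.405] pointing down, gripper open.
Joint ranges: [-3.03, 3.03], [-0.79, 2.21], [0.23, 2.52], [-1.04, 4.18], [0, 3.07], [-2.55, 2.55]. Speed limits (rad/s): [2.22, 2.22, 2.57, 3.14, 3.14, 3.14].

INTERFACE

Orientations are given as [roll, pitch, yaw] about the fixed x, y, z axes, in that order (R = Rz(yaw) Ry(pitch) Rx(roll)).
In Python, from station import ctrl gives the robot as it stands. The module is installed in compiled form; this text tells all that it offers.
- The arm moves only by the tool servo_tool, never from a script. Its argument "motion" is a list of rows, each a list of 5 numbers: the closure, from 0 (fully open) to 1 (shut), then the shift along the world's x, y, z in cm, then the turn about the world's z in degrees. A call has 1 to 20 rows; each row is the pose to reach, as a shift and turn from the pose commanded when the call began; what a row does not reach only later rows make up. A row lasts 1/8 s, in which the tool goes at most 62.5 mm and 10.7 degrees, less where a joint would pass 70% of its speed; a pose out of reach is approached as far as the arm can. A call with a gripper value outside its range is refused whole. The fingers move at their own pace and stop on an object; "squeeze" is the grip in N (left out, the last holds). Time passes only in rows, so rows that repeat a pose let the fingers close. It gives the time, the measured TCP pose, the force, the opening and the grip force at its end, in the units of the state.
- ctrl.get_obs(): the state, without advancing time (a new reading comes with each control period).
- ctrl.camera(name): name is "side" or "top"; returns a dict with "image" (420x560x3 uint8, red, green, blue), "fx", "fy", "cx", "cy" (pixels), "dist" ([k1, k2, p1, p2, k3] as OpenCV has them; the pictures are not rectified), "camera_from_world" (4x4, takes a point from world to camera coordinates). Camera axes: x right, y up, looking along -z (the intrinsics and any distortion apply to the point x, -y, -z); pixel columns grow to the right and rows downward; lengths in m; the calibration is good to about 2 mm. A picture is of the moment at which its call begins. There is no depth.
- ctrl.hand_in(): hands the job in; it is judged then, once.
The state is a dict: "time_s": time; "qpos": joint angles; "joint_vel": joint speeds; "tau": joint torques, N m; "ee_pos": TCP position; "eef_rot": TCP orientation; "force": force on the tool from outside, world axes, zero at the start; "moment": the same for the moment, N m; "grip_width": finger opening in m; "grip_force": force on a finger pad.
Only numpy, scipy, OpenCV 4.12 (cv2) and the standard library are available. Lean on these libraries where they do the work, as an engineer would, in place of code of your own. Each camera call takes 0.05 s, during which the arm holds its last target. There are 200 camera calls.

## Working session

There is one attempt and no reset: what is moved stays moved. The work goes in short steps, Python scripts to look and compute and a tool call to move; the robot and the scene stay as the last step left them, time stands still between calls to the robot, and variables do not carry over. Pictures are saved under pics/ and viewed, at most 10 in all, crops included, and the job is handed in when it is done.

Besides the shell and the picture viewer there is one more tool, called as name([rows], argument=value, ...), one row to a line, values as JSON. servo_tool: Moves the arm, as the interface text tells. Its arguments: {"type":"object","properties":{"motion":{"type":"array","items":{"type":"array","items":{"type":"number"}}},"squeeze":{"type":"number"}},"required":["motion"]}

```bash
mkdir -p pics; cat > h.py <<'E'
import numpy as np, cv2
from station import ctrl
def shot(name, fn=None):
    c=ctrl.camera(name)
    if fn: cv2.imwrite('pics/'+fn, cv2.cvtColor(c['image'],cv2.COLOR_RGB2BGR))
    return c
def K(c): return np.array([[c['fx'],0,c['cx']],[0,c['fy'],c['cy']],[0,0,1.]])
def ray(c,px):
    u=cv2.undistortPoints(np.array(px,float).reshape(-1,1,2),K(c),np.array(c['dist'],float)).reshape(-1,2)
    T=np.array(c['camera_from_world']); R=T[:3,:3]
    d=np.c_[u[:,0],-u[:,1],-np.ones(len(u))]@R
    return -R.T@T[:3,3], d
def onplane(c,px,z):
    o,d=ray(c,px); return o+d*((z-o[2])/d[:,2])[:,None]
def proj(c,P):
    T=np.array(c['camera_from_world']); p=np.atleast_2d(P)@T[:3,:3].T+T[:3,3]
    return cv2.projectPoints((p*[1,-1,-1]).reshape(-1,1,3),np.zeros(3),np.zeros(3),K(c),np.array(c['dist'],float))[0].reshape(-1,2)
def tri(c1,p1,c2,p2):
    o1,d1=ray(c1,p1);o2,d2=ray(c2,p2);d1=d1[0];d2=d2[0]
    A=np.c_[d1,-d2];s=np.linalg.lstsq(A,o2-o1,rcond=None)[0]
    a=o1+s[0]*d1;b=o2+s[1]*d2
    return (a+b)/2,np.linalg.norm(a-b)
E
python3 - <<'E'
from h import *
for n in('side','top'):
    c=shot(n,n+'0.png');print(n,np.round(ray(c,[[280,210]]),3).tolist())
o=ctrl.get_obs();print(o['time_s'],o['ee_pos'],o['eef_rot'],o['grip_width'])
E
```

```text
Traceback (most recent call last):
ValueError: setting an array element with a sequence. The requested array has an inhomogeneous shape after 1 dimensions. The detected shape was (2,) + inhomogeneous part.
```

View pics/side0.png

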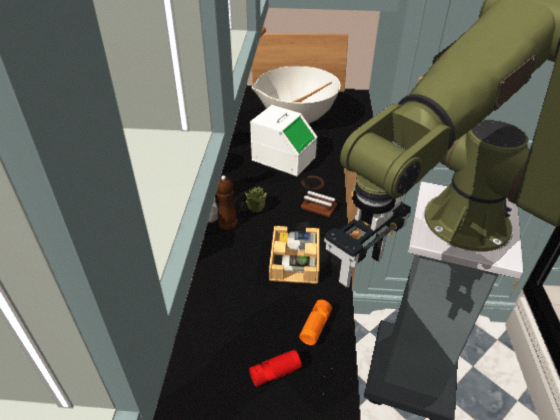

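The side view shows the insert at (295,254), the rest at (318,203), the returns box at (284,140), the mill at (227,205), the artichoke at (256,198), and orange and red look-alikes at (316,322) and (275,368).

```bash
python3 - <<'E'
from h import *
for n in('side','top'):
    c=shot(n,n+'1.png');o,d=ray(c,[[280,210]]);print(n,np.round(o,3),np.round(d,3))
o=ctrl.get_obs();print(o['time_s'],o['ee_pos'],o['eef_rot'],o['grip_width'])
E
```

```text
side [0.205 1.145 0.91 ] [[ 0.242 -0.721 -0.65 ]]
top [0.348 0.251 1.283] [[ 0.104 -0.011 -0.995]]
0.15 [0.24749105 0.49114342 0.40421885] [-3.14073834e+00 -4.28655580e-05  2.67484183e+00] 0.09396836815906928
```

View pics/top1.png

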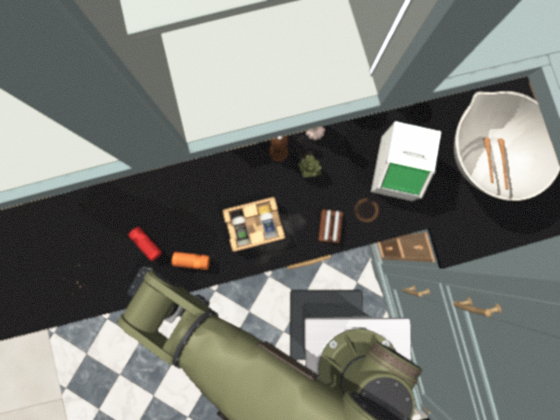

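The top view shows the insert at (254,224) with both jars, the rest at (331,226), the box at (407,160) with its flap at (406,179), the mill at (279,148), the artichoke at (311,167), and the orange (190,261) and red (145,243) look-alikes. Next I'll enlarge the work area.

```bash
python3 - <<'E'
import cv2,numpy as np
t=cv2.imread('pics/top1.png')
a=cv2.resize(t[115:265,215:445],None,fx=3.4,fy=3.4,interpolation=cv2.INTER_CUBIC); print(a.shape)
cv2.imwrite('pics/topc.png',a)
s=cv2.imread('pics/side1.png')
cv2.imwrite('pics/sidec.png',cv2.resize(s[100:290,205:355],None,fx=3.1,fy=3.1,interpolation=cv2.INTER_CUBIC))
E
```

```text
(510, 782, 3)
```

View pics/topc.png

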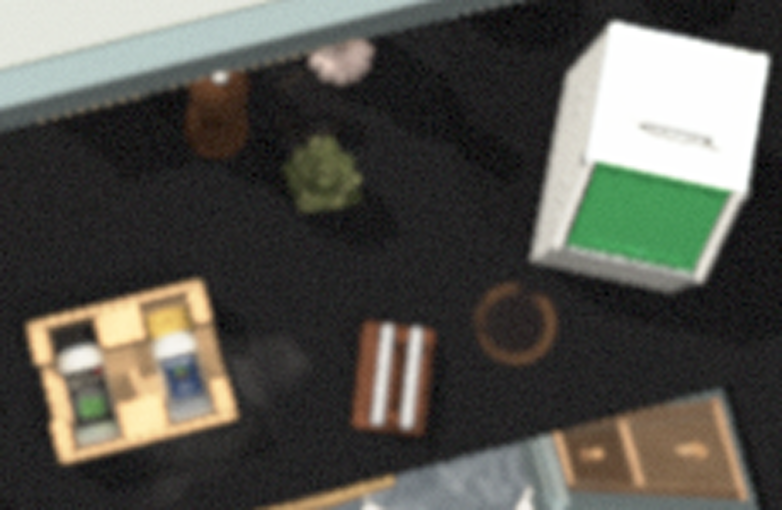

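View pics/sidec.png

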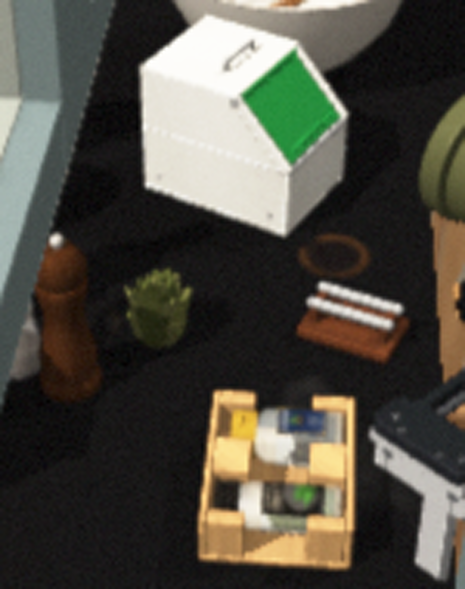

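The dark jar is in the insert's left lane: black cap at crop (75,335), dark label at (90,395), which is about (241,231) in the full top image. The yellow-capped one is at crop (178,360) and stays put. The orange and red look-alikes lie outside on the worktop. Now I'll measure.

```bash
cat > m.py <<'E'
from h import *
c=shot('top'); s=shot('side')
f=lambda p: np.array(p,float)/3.4+[215,115]
np.set_printoptions(precision=4,suppress=True)
P=onplane(c,f([[28,325],[205,280],[238,415],[62,463]]),.048)
print('insert',P[:,:2].tolist(),'ctr',P.mean(0),'sides',np.linalg.norm(np.roll(P,-1,0)-P,axis=1))
def masks(cc,lo,hi,box):
    hsv=cv2.cvtColor(cc['image'],cv2.COLOR_RGB2HSV); m=cv2.inRange(hsv,lo,hi)
    k=np.zeros_like(m);k[box[1]:box[3],box[0]:box[2]]=1;m=m*k
    n=max(cv2.findContours(m,cv2.RETR_EXTERNAL,cv2.CHAIN_APPROX_NONE)[0],key=cv2.contourArea)
    return n
# wood rim outline
n=masks(c,(8,60,120),(28,200,255),(220,190,292,255)); q=cv2.boxPoints(cv2.minAreaRect(n))
P=onplane(c,q,.048);print('insert mask',q.tolist(),P.mean(0),np.linalg.norm(np.roll(P,-1,0)-P,axis=1),P[:,:2].tolist())
# rails
k=c['image'][205:250,315:350].min(2)>140
nn,l,st,ce=cv2.connectedComponentsWithStats(k.astype(np.uint8))
for i in range(1,nn):
    if st[i,4]>30:
        ys,xs=np.where(l==i); r=cv2.minAreaRect(np.c_[xs,ys].astype(np.float32)); b=cv2.boxPoints(r)+[315,205]
        P=onplane(c,b,.036);print('rail',st[i,4],b.mean(0),P.mean(0),np.linalg.norm(np.roll(P,-1,0)-P,axis=1),P[:,:2].tolist())
# flap
n=masks(c,(50,90,50),(75,255,255),(375,150,440,205)); q=cv2.boxPoints(cv2.minAreaRect(n));print('flap px',q.tolist())
n2=masks(s,(50,90,50),(75,255,255),(270,105,330,160)); q2=cv2.approxPolyDP(n2,3,True).reshape(-1,2);print('flap side px',q2.tolist())
hp=onplane(c,f([[592,165],[730,190]]),.147);sp=onplane(c,f([[568,245],[690,272]]),.08)
print('hinge',hp,'sill',sp)
print('roof',onplane(c,f([[612,22],[768,57],[745,190],[595,158]]),.153))
print('mill top',tri(c,f([[222,77]]),s,[[205+55/3.1,100+240/3.1]]))
print('arti',onplane(c,f([[323,175]]),.04))
E
python3 m.py
```

```text
insert [[0.4750094827886202, 0.4073863937541576], [0.5157430939049481, 0.25204739231011497], [0.39700233525870365, 0.22260810214631183], [0.3545343215512299, 0.3755537356077063]] ctr [0.4356 0.3144 0.048 ] sides [0.1606 0.1223 0.1587 0.1246]
insert mask [[221.27377319335938, 209.48458862304688], [274.3367614746094, 195.72750854492188], [285.30462646484375, 238.03213500976562], [232.24163818359375, 251.78921508789062]] [0.4364 0.3171 0.048 ] [0.1639 0.1308 0.1621 0.1303] [[0.47829346924561744, 0.4133188826592588], [0.5206480854496913, 0.2549462070933066], [0.394121934595299, 0.22169581578133568], [0.35271419526130077, 0.3784647137913052]]
rail 104 [326.9451 224.9939] [0.4344 0.0961 0.036 ] [0.0854 0.011  0.0854 0.0109] [[0.39261335671185515, 0.10655337674341223], [0.47741031704961, 0.09647474446098342], [0.47624319091876277, 0.08550649778138064], [0.39144737530243656, 0.095668016657729]]
rail 105 [335.6485 225.5149] [0.433  0.0698 0.036 ] [0.0881 0.0109 0.0881 0.0108] [[0.389712036339492, 0.07997228624929878], [0.4772764221817242, 0.07033136338363782], [0.4762474087927428, 0.05952503880044965], [0.38868052414422705, 0.06925040509831315]]
flap px [[381.7653503417969, 186.07940673828125], [387.0000305175781, 162.0], [428.2256774902344, 170.96209716796875], [422.9909973144531, 195.04150390625]]
flap side px [[300, 117], [283, 130], [299, 152], [313, 138]]
hinge [[ 0.5999 -0.0667  0.147 ]
 [ 0.58   -0.1816  0.147 ]] sill [[ 0.5439 -0.0624  0.08  ]
 [ 0.5209 -0.1689  0.08  ]]
roof [[ 0.7203 -0.0856  0.153 ]
 [ 0.6921 -0.2165  0.153 ]
 [ 0.5789 -0.1919  0.153 ]
 [ 0.6045 -0.0677  0.153 ]]
mill top (array([0.6704, 0.2399, 0.1629]), np.float64(0.006516744694829644))
arti [[0.6124 0.1467 0.04  ]]
```

servo_tool([
  [0.25,4,-3,0,10],
  [0.25,9,-7,0,20],
  [0.25,14,-11,0,30],
  [0.25,17.8,-13.6,0,41.5],
  [0.25,17.8,-13.6,-4,41.5],
  [0.25,17.8,-13.6,-8,41.5],
  [0.25,17.8,-13.6,-8,41.5],
  [0.25,17.8,-13.6,-8,41.5],
], squeeze=30)

```text
time_s: 1.25
ee_pos: [0.4257, 0.3555, 0.3263]
eef_rot: [3.141, 0.002, -2.884]
force: [0.2, 0.7, -0.2]
grip_width: 0.0705
grip_force: 0.0
```

```bash
python3 - <<'E'
from h import *
o=ctrl.get_obs();print(o['time_s'],o['ee_pos'],np.degrees(o['eef_rot']),o['grip_width'],o['qpos'])
s=shot('side');t=shot('top')
a=cv2.resize(s['image'][190:300,240:350],None,fx=4.5,fy=4.5,interpolation=cv2.INTER_CUBIC)
cv2.imwrite('pics/a.png',a[:,:,::-1])
E
```

```text
1.25 [0.42569071 0.35547102 0.32630861] [ 1.79962504e+02  9.71135912e-02 -1.65231902e+02] 0.07050481200022556 [ 6.29706121e-01  3.85469781e-01  1.59695524e+00 -6.91231549e-06
  1.15735074e+00 -1.19883993e+00]
```

View pics/a.png

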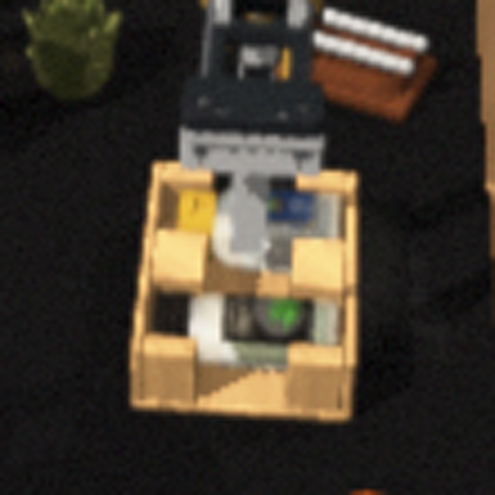

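The view shows the dark jar in the +y lane, with its cap at crop (170,310) and its body out to (330,330). The gripper hovers over it, aligned.

servo_tool([
  [0.25,0,0,-4,0],
  [0.25,0,0,-7,0],
  [0.25,0,0,-9,0],
  [0.25,0,0,-10.3,0],
  [0.25,0,0,-11.3,0],
  [0.25,0,0,-11.3,0],
])

```text
time_s: 2.1
ee_pos: [0.4256, 0.3552, 0.2117]
eef_rot: [-3.142, -0.0, -2.884]
force: [-0.2, -0.3, -0.9]
grip_width: 0.0703
grip_force: 0.0
```

servo_tool([
  [0.8,0,0,0,0],
  [0.8,0,0,0,0],
  [0.8,0,0,0,0],
  [0.8,0,0,0,0],
  [0.8,0,0,0,0],
  [0.8,0,0,0,0],
], squeeze=30)

```text
time_s: 2.85
ee_pos: [0.4252, 0.3562, 0.2121]
eef_rot: [3.139, 0.001, -2.884]
force: [-3.1, 11.4, -0.7]
grip_width: 0.0401
grip_force: 30.0
```

servo_tool([
  [0.8,0,0.1,1,0],
  [0.8,0,0.1,3,0],
  [0.8,0,0.1,6,0],
  [0.8,0,0.1,10,0],
  [0.8,0,0.1,12,0],
  [0.8,0,0.1,12,0],
  [0.8,0,0.1,12,0],
])

```text
time_s: 3.72
ee_pos: [0.4254, 0.356, 0.3305]
eef_rot: [-3.141, -0.002, -2.884]
force: [-0.8, -0.3, -2.6]
grip_width: 0.04
grip_force: 30.0
```

```bash
python3 - <<'E'
from h import *
s=shot('side')
a=cv2.resize(s['image'][160:300,240:360],None,fx=4,fy=4,interpolation=cv2.INTER_CUBIC)
cv2.imwrite('pics/b.png',a[:,:,::-1])
E
```

```text
(no output)
```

View pics/b.png

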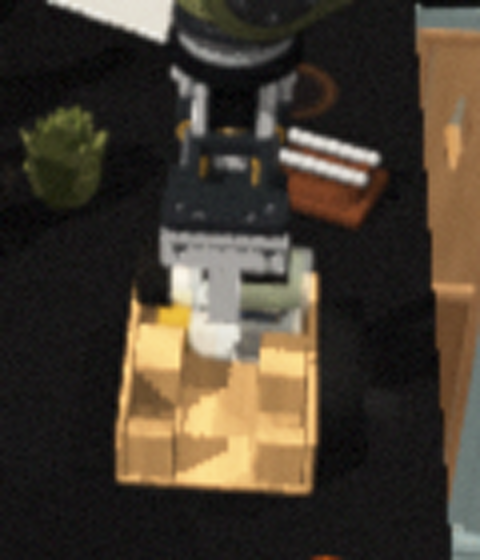

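The jar is lifted out and held at its middle: glass end at crop (312,270), cap at about (150,285). Its lane is empty and the yellow jar is still seated.

```bash
python3 - <<'E'
from h import *
np.set_printoptions(precision=4,suppress=True)
s=shot('side');t=shot('top')
a=np.radians(14.77);u=np.array([np.cos(a),np.sin(a),0]);g=np.array([.4254,.356,.1505])
print('expected glass end px',proj(s,g-u*.0525),'cap',proj(s,g+u*.0525))
a=np.radians(-6.5);u=np.array([np.cos(a),np.sin(a),0]);v=np.array([-u[1],u[0],0])
C=np.array([.4337,.083,.033])
for n,k in(('side',s),('top',t)):
    print(n,proj(k,[C+v*.013+u*.045,C+v*.013-u*.045,C-v*.013+u*.045,C-v*.013-u*.045]).tolist())
    b=(k['image'].min(2)>140).astype(np.uint8);nn,l,st,ce=cv2.connectedComponentsWithStats(b)
    for i in range(1,nn):
        x,y=ce[i]
        if 25<st[i,4]<400 and ((n=='side' and 300<x<340 and 185<y<215) or (n=='top' and 318<x<345 and 205<y<245)):
            ys,xs=np.where(l==i);e=cv2.boxPoints(cv2.minAreaRect(np.c_[xs,ys].astype(np.float32)));print(st[i,4],ce[i],e.tolist())
# box: side view flap corners triangulated with top
f=lambda p: [np.array(p,float)/3.4+[215,115]]
for nm,pt,ps in(('hingeL',(592,165),(283,130)),('hingeR',(730,190),(300,117)),('lowL',(568,245),(299,152)),('lowR',(690,272),(313,138))):
    print(nm,*tri(t,f(pt),s,[ps]))
E
```

```text
expected glass end px [[318.739  230.0275]] cap [[275.4419 227.634 ]]
side [[304.64764112815374, 197.030086945053], [332.54085410979025, 205.36276236387627], [307.96321751200793, 192.25273379972546], [335.5634469519995, 200.37497439546217]]
61 [323.0328 196.1475] [[311.66973876953125, 194.10093688964844], [312.412841796875, 191.62388610839844], [334.2476806640625, 198.17433166503906], [333.50457763671875, 200.65138244628906]]
59 [320.2203 201.2034] [[309.5871887207031, 199.37615966796875], [310.3578186035156, 196.80734252929688], [330.6330261230469, 202.88992309570312], [329.8623962402344, 205.458740234375]]
top [[328.4264967366628, 210.04323501231235], [325.3016637773095, 239.60019159677427], [336.9321281612975, 211.05224404734253], [333.8751867555746, 240.6106181031399]]
103 [327. 225.] [[323.68292236328125, 238.85365295410156], [326.80487060546875, 210.75608825683594], [330.31707763671875, 211.14634704589844], [327.19512939453125, 239.24391174316406]]
103 [335.6117 225.6019] [[332.243896484375, 239.8048553466797], [335.46337890625, 210.82923889160156], [338.9755859375, 211.21949768066406], [335.756103515625, 240.1951141357422]]
hingeL [ 0.6004 -0.0638  0.1558] 0.0048226442087700465
hingeR [ 0.5815 -0.1827  0.1438] 0.0016708306105195098
lowL [ 0.5444 -0.0602  0.0874] 0.0035134276918469317
lowR [ 0.5249 -0.1677  0.0814] 0.008431039990824434
```

servo_tool([
  [0.8,0.2,-4.5,0,-5],
  [0.8,0.3,-9.5,0,-10],
  [0.8,0.4,-14.5,0,-15],
  [0.8,0.6,-19.5,0,-21.3],
  [0.8,0.8,-24.5,0,-21.3],
  [0.8,0.8,-27.3,0,-21.3],
  [0.8,0.8,-27.3,-3,-21.3],
  [0.8,0.8,-27.3,-6,-21.3],
  [0.8,0.8,-27.3,-8,-21.3],
  [0.8,0.8,-27.3,-8,-21.3],
  [0.8,0.8,-27.3,-8,-21.3],
])

```text
time_s: 5.25
ee_pos: [0.4337, 0.0832, 0.2522]
eef_rot: [3.141, 0.001, 3.027]
force: [-0.3, -0.0, -0.5]
grip_width: 0.04
grip_force: 30.0
```

servo_tool([
  [0.8,0,0,-0.6,0],
  [0.8,0,0,-1.0,0],
  [0.8,0,0,-1.3,0],
  [0.8,0,0,-1.5,0],
  [0.8,0,0,-1.5,0],
])

```text
time_s: 5.88
ee_pos: [0.4335, 0.0831, 0.2367]
eef_rot: [-3.142, -0.0, 3.027]
force: [-1.5, -0.6, 0.1]
grip_width: 0.0399
grip_force: 30.0
```

servo_tool([
  [0.8,0,0,-0.1,0],
  [0.5,0,0,-0.1,0],
  [0.3,0,0,-0.1,0],
  [0.25,0,0,-0.1,0],
  [0.25,0,0,-0.1,0],
  [0.25,0,0,2,0],
  [0.25,0,0,6,0],
  [0.25,0,0,9,0],
  [0.25,-6,6,9,0],
  [0.25,-10,12,9,0],
  [0.25,-10,16,9,0],
  [0.25,-10,16,9,0],
  [0.25,-10,16,9,0],
])

```text
time_s: 7.5
ee_pos: [0.3335, 0.2431, 0.3265]
eef_rot: [-3.141, -0.0, 3.028]
force: [0.2, -0.4, 0.2]
grip_width: 0.0707
grip_force: 0.0
```

```bash
python3 - <<'E'
from h import *
s=shot('side');t=shot('top')
a=cv2.resize(s['image'][100:230,270:370],(400,520),interpolation=cv2.INTER_CUBIC)
b=cv2.resize(t['image'][135:265,300:400],(400,520),interpolation=cv2.INTER_CUBIC)
cv2.imwrite('pics/c.png',np.hstack([a,b])[:,:,::-1])
np.set_printoptions(precision=4,suppress=True)
u=np.array([np.cos(-.1135),np.sin(-.1135),0]);C=np.array([.4337,.083,.055])
print(proj(s,[C,C+u*.0525,C-u*.0525]).tolist(),proj(t,[C,C+u*.0525,C-u*.0525]).tolist())
E
```

```text
[[320.509483083198, 192.99090152159783], [304.35609829873715, 188.27396089441405], [337.0703755158092, 197.82816145428734]] [[332.1357257991138, 224.7690158047816], [333.9525091348031, 207.30436344197975], [330.2907522580361, 242.39433801362023]]
```

View pics/c.png

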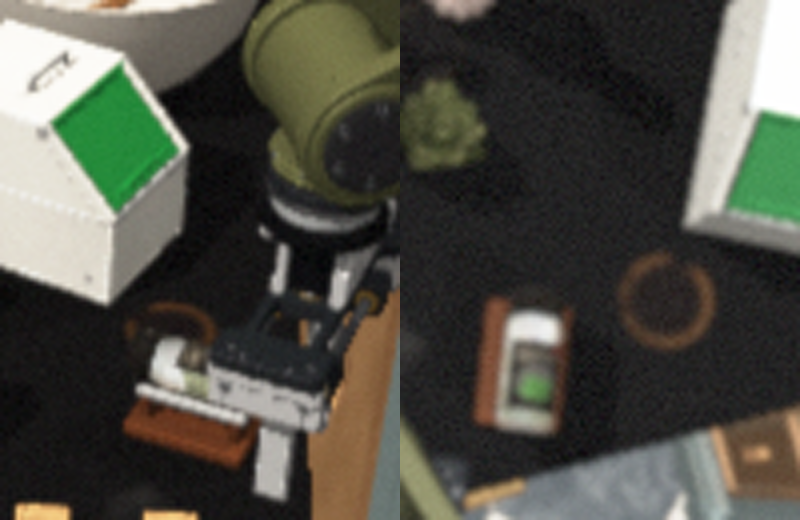

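The jar lies centred along both rails: its near end is at top px (332,243) against an expected (330,242). The flap is closed and the mill and artichoke are undisturbed. Next I'll grip the near (glass) end.

servo_tool([
  [0.25,2,-5,0,0],
  [0.25,4,-10,0,0],
  [0.25,6.3,-15.6,0,0],
  [0.25,6.3,-15.6,-3,0],
  [0.25,6.3,-15.6,-6,0],
  [0.25,6.3,-15.6,-8,0],
  [0.25,6.3,-15.6,-9,0],
  [0.25,6.3,-15.6,-9,0],
  [0.4,6.3,-15.6,-9,0],
  [0.8,6.3,-15.6,-9,0],
  [0.8,6.3,-15.6,-9,0],
  [0.8,6.3,-15.6,-9,0],
  [0.8,6.3,-15.6,-9,0],
], squeeze=40)

```text
time_s: 9.22
ee_pos: [0.3966, 0.0872, 0.2368]
eef_rot: [3.141, 0.0, 3.027]
force: [-1.6, 2.4, 3.5]
grip_width: 0.04
grip_force: 40.0
```

servo_tool([
  [0.8,0,0,1,0],
  [0.8,0,0,4,0],
  [0.8,0,0,7.5,0],
  [0.8,0,0,8.3,0],
  [0.8,0,-4,8.3,-1],
  [0.8,0.4,-9,8.3,-3],
  [0.8,0.8,-14,8.3,-4.4],
  [0.8,1.4,-17.8,8.3,-4.4],
  [0.8,1.4,-17.8,5.5,-4.4],
  [0.8,1.4,-17.8,5.5,-4.4],
  [0.8,1.4,-17.8,5.5,-4.4],
])

```text
time_s: 10.6
ee_pos: [0.4106, -0.0906, 0.292]
eef_rot: [3.142, -0.0, 2.951]
force: [0.2, -0.4, -0.4]
grip_width: 0.0405
grip_force: 40.0
```

```bash
python3 - <<'E'
from h import *
s=shot('side');t=shot('top')
a=cv2.resize(s['image'][90:220,250:350],(400,520),interpolation=cv2.INTER_CUBIC)
b=cv2.resize(t['image'][110:240,350:450],(400,520),interpolation=cv2.INTER_CUBIC)
cv2.imwrite('pics/d.png',np.hstack([a,b])[:,:,::-1])
u=np.array([np.cos(-.192),np.sin(-.192),0]);g=ctrl.get_obs()['ee_pos']-[0,0,.1818];S=np.array([.529,-.114,.08]);v=np.array([-u[1],u[0],0])
f=lambda p,o,q:((p-o)*4+q).round().tolist()
P=[g-u*.0155,g+u*.0895,g+u*.0895+[0,0,.02],g+u*.0895-[0,0,.02],S+v*.059,S-v*.059,S+u*.065+v*.059+[0,0,.067],S+u*.065-v*.059+[0,0,.067]]
print('side',f(proj(s,P),[250,90],[0,0]));print('top',f(proj(t,P),[350,110],[400,0]))
E
```

```text
side [[389.0, 241.0], [270.0, 204.0], [272.0, 183.0], [269.0, 225.0], [201.0, 260.0], [266.0, 193.0], [132.0, 166.0], [202.0, 104.0]]
top [[579.0, 508.0], [603.0, 364.0], [612.0, 361.0], [595.0, 368.0], [520.0, 313.0], [676.0, 344.0], [559.0, 208.0], [722.0, 241.0]]
```

View pics/d.png

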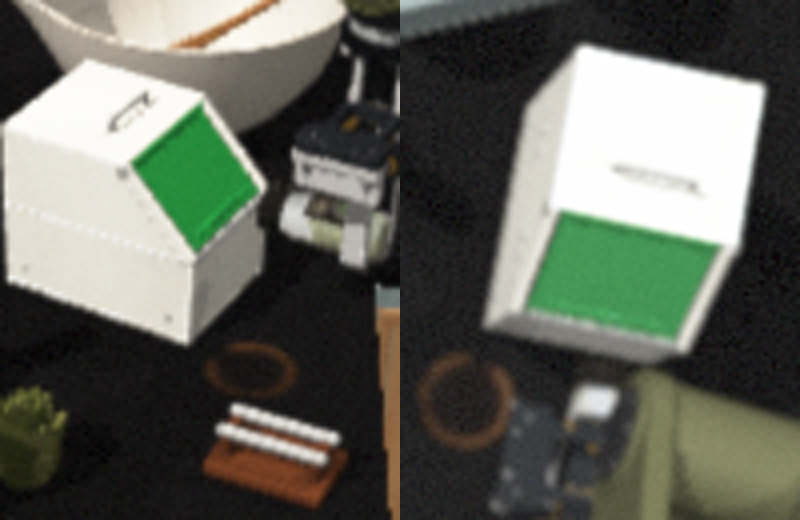

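The jar is level in the grip in front of the flap. The projected sill and hinge corners match the picture within about 2 px. Next I'll push it in.

servo_tool([
  [0.8,2,-0.4,0,0],
  [0.8,3.5,-0.7,0,0],
  [0.8,5,-1,0,0],
  [0.8,6.5,-1.3,0,0],
  [0.8,8,-1.6,0,0],
  [0.8,9,-1.8,0,0],
  [0.8,9,-1.8,0,0],
])

```text
time_s: 11.58
ee_pos: [0.5007, -0.1087, 0.2917]
eef_rot: [3.142, 0.0, 2.951]
force: [-1.0, 1.0, -1.5]
grip_width: 0.0401
grip_force: 40.0
```

servo_tool([
  [0.8,1.2,-0.2,0,0],
  [0.8,2.4,-0.5,0,0],
  [0.8,3.6,-0.7,0,0],
  [0.8,4.8,-0.9,0,0],
  [0.8,6.1,-1.2,0,0],
  [0.8,6.1,-1.2,0,0],
  [0.8,6.1,-1.2,0,0],
])

```text
time_s: 12.45
ee_pos: [0.5612, -0.1208, 0.2917]
eef_rot: [-3.142, 0.0, 2.951]
force: [1.7, 0.4, -3.6]
grip_width: 0.0399
grip_force: 40.0
```

```bash
python3 - <<'E'
from h import *
s=shot('side');t=shot('top')
a=cv2.resize(s['image'][90:220,250:350],(400,520),interpolation=cv2.INTER_CUBIC)
b=cv2.resize(t['image'][110:240,350:450],(400,520),interpolation=cv2.INTER_CUBIC)
cv2.imwrite('pics/e.png',np.hstack([a,b])[:,:,::-1])
E
```

```text
(no output)
```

View pics/e.png

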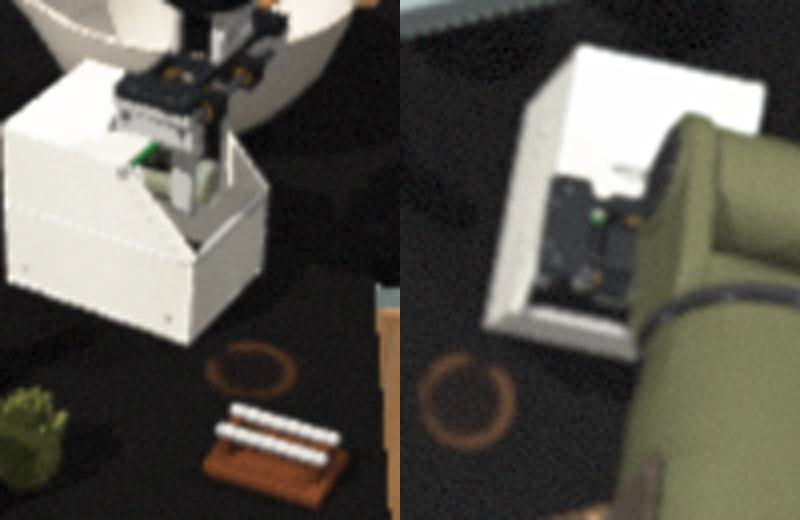

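The jar's trailing end at side crop (213,185) is past the sill line with a gap, and the flap is swung up above the jar. Time to release and withdraw back, then up.

servo_tool([
  [0.6,0,0,0,0],
  [0.4,0,0,0,0],
  [0.37,0,0,0,0],
  [0.37,0,0,0,0],
  [0.37,0,0,0,0],
  [0.37,-2,0.4,0.5,0],
  [0.37,-4.5,0.9,1,0],
  [0.37,-8,1.6,2,0],
  [0.37,-12,3,3,0],
  [0.37,-16,8,4,0],
  [0.37,-20,13,5,0],
  [0.37,-22,18,5,0],
  [0.37,-22,22,5,0],
])

```text
time_s: 14.18
ee_pos: [0.3401, 0.1006, 0.3423]
eef_rot: [3.141, 0.002, 2.951]
force: [0.2, 0.5, -0.0]
grip_width: 0.0592
grip_force: 0.0
```

servo_tool([
  [0.37,0,0,0,0],
  [0.37,0,0,0,0],
  [0.37,0,0,0,0],
  [0.37,0,0,0,0],
  [0.37,0,0,0,0],
  [0.37,0,0,0,0],
  [0.37,0,0,0,0],
  [0.37,0,0,0,0],
  [0.37,0,0,0,0],
  [0.37,0,0,0,0],
  [0.37,0,0,0,0],
  [0.37,0,0,0,0],
  [0.37,0,0,0,0],
  [0.37,0,0,0,0],
  [0.37,0,0,0,0],
  [0.37,0,0,0,0],
  [0.37,0,0,0,0],
  [0.37,0,0,0,0],
  [0.37,0,0,0,0],
  [0.37,0,0,0,0],
])

```text
time_s: 16.68
ee_pos: [0.3415, 0.0992, 0.3416]
eef_rot: [-3.142, 0.0, 2.951]
force: [0.3, -0.1, 0.9]
grip_width: 0.0592
grip_force: 0.0
```

```bash
python3 - <<'E'
from h import *
s=shot('side');t=shot('top')
a=cv2.resize(s['image'][90:290,200:350],(390,520),interpolation=cv2.INTER_CUBIC)
b=cv2.resize(t['image'][110:260,335:450],(399,520),interpolation=cv2.INTER_CUBIC)
cv2.imwrite('pics/f.png',np.hstack([a,b])[:,:,::-1])
E
```

```text
(no output)
```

View pics/f.png

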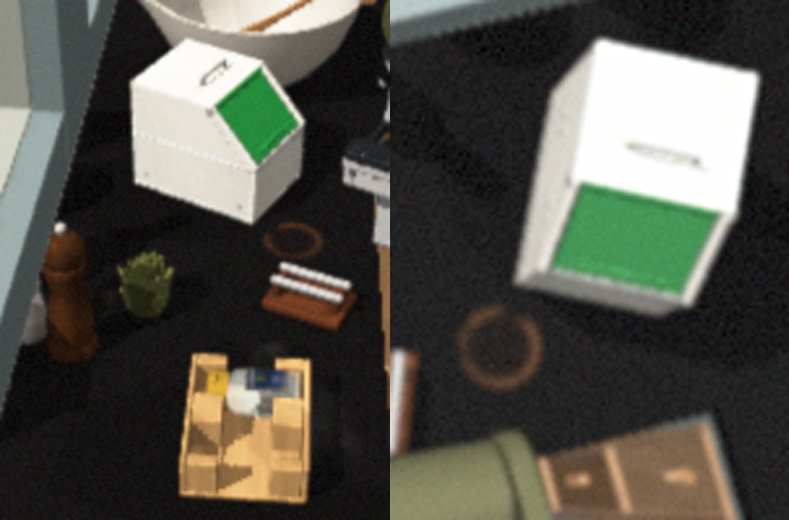

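The flap at side crop (260,115) looks closed, the jar is inside, and the yellow jar, mill and artichoke are in place. I'll compare the flap with its first mask before handing in.

```bash
python3 - <<'E'
from h import *
a=cv2.imread('pics/side1.png');b=shot('side')['image'][:,:,::-1]
g=lambda i:cv2.inRange(cv2.cvtColor(np.ascontiguousarray(i),cv2.COLOR_BGR2HSV),(50,90,50),(75,255,255))[105:160,270:330]>0
A,B=g(a),g(b);iou=(A&B).sum()/(A|B).sum();print(A.sum(),B.sum(),iou)
if iou>.93: print(ctrl.hand_in())
E
```

```text
585 586 0.9982935153583617
the job is handed in; nothing more can be done
None
```

The job is handed in at about 17 s: the dark jar went from the insert to the rest and through the flap into the returns box. The flap closed behind it, with the yellow jar, mill and artichoke undisturbed in the last pictures.

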